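# Gauge the gap beside a turned workpiece

## Robot

A 6-joint arm with a two-finger parallel gripper is mounted at the origin on a cart in front of the work surface, level with it; the furniture and walls round the work are solid. World frame = base frame: x ahead of the robot, y to its left, z up, the work surface at z = 0. Lengths are in mm, angles in rad, forces in N, time in s.
With the tool pointing down it reaches from about 275 to 1000 mm from the base axis. Payload 8.4 kg.
Tool frame: the origin (TCP) lies on the centre line of the jaws, within the pads' length; the fingertips stand r.tip_reach ahead of it and the grasp point (between the pads) lies 11 mm behind it (r.tip_reach is the distance from the TCP to the fingertips, in mm); z points along the fingers, y is the line along which they close (so a half turn about z gives the same grasp; the last joint's range is limited). The gripper opens to 85 mm and grips with 20 to 120 N. Pads are 22 mm wide; open, the fingers measure 114 mm over their backs; the gripper's body (76 mm by 85 mm) begins 54 mm behind the grasp point. The pads swing forward as they close: fully open they stand 13 mm farther back than shut.
Start: joints at [1.14, 0.353, 1.633, -0, 1.155, -0.002], TCP at [259.861, 568.419, 239.281] pointing down, gripper open.
Joint ranges: [-2.63, 2.63], [-0.92, 2.1], [0.06, 2.66], [-1.3, 4.44], [0, 2.69], [-3.02, 3.02]. Speed limits (rad/s): [2.22, 2.22, 2.79, 3.14, 3.14, 3.14].

## Interface

Orientations are given as [roll, pitch, yaw] about the fixed x, y, z axes, in that order (R = Rz(yaw) Ry(pitch) Rx(roll)).
In Python, from rig import r gives the robot as it stands.
- The arm moves only by the tool carry_out, never from a script. Its argument "targets" is a list of rows, each an object with "dp": the shift along the tool's x, y, z in mm, a list of three; "yaw": the turn about the tool's z in degrees. A call has 1 to 12 rows; each row is the pose to reach, as a shift and turn from the pose commanded when the call began, along the tool's axes at that moment; what a row does not reach only later rows make up. A row lasts 1/8 s, in which the tool goes at most 62.5 mm and 10.7 degrees, less where a joint would pass 70% of its speed; a pose out of reach is approached as far as the arm can. A call with a gripper value outside its range is refused whole. "fingers" is the opening, from -1 (shut) to 1 (fully open), so that 0 is half open, set as the call begins (left out, the last holds). The fingers move at their own pace and stop on an object; "grip_force" is the grip in N (left out, the last holds). Time passes only in rows, so rows that repeat a pose let the fingers close. It gives the time, the measured TCP pose, the force, the opening and the grip force at its end, in the units of the state.
- r.sense(): the state, without advancing time (a new reading comes with each control period).
- r.grab_frame(name): name is "scene" or "top" or "wrist"; returns the picture (400x640x3 uint8, red, green, blue); there is no depth.
- r.get_calibration(name): a dict with "fx", "fy", "cx", "cy" (pixels), "rvec" (rotation vector, rad) and "tvec" (3), from world to camera coordinates, as OpenCV has them. Camera axes: x right, y down, z forward; pixel columns grow to the right and rows downward; lengths in mm; the calibration is good to about 2 mm. A picture is of the moment at which its call begins: read the wrist's pose just before it. get_calibration takes no time and is no camera call; for the wrist camera it gives the pose at the moment of the call.
- r.sign_off(): hands the job in; it is judged then, once.
The state is a dict: "clock": time; "qpos": joint angles; "qvel": joint speeds; "joint_efforts": joint torques, N m; "eef_pos": TCP position; "tcp_rot": TCP orientation; "contact_force": force on the tool from outside, world axes, zero at the start; "wrist_torque": the same for the moment, N m; "opening": opening from 0.0 (shut) to 1.0 (fully open); "grasp_force": force on a finger pad.
Only numpy, scipy, OpenCV 4.12 (cv2) and the standard library are available. Lean on these libraries where they do the work, as an engineer would, in place of code of your own. Each camera call takes 0.05 s, during which the arm holds its last target. There are 200 camera calls.

## Task

Turn the square post in the gap fixture anticlockwise (seen from above) fully to its stop, so that its brass face stands square to the blue bracket's sprung plate. Then take the orange-handled taper gauge from its wooden stand and slide it blade down, upright, into the gap between the brass face and the sprung plate until it drags snugly against both, without forcing the plate right back. Finish still gripping the gauge, holding it steady at that depth; leave the other things on the cabinet alone.

Things in the scene. Friction and masses are not known exactly. Their poses are not given: they have to be found in the camera images.
- fixture: Gap fixture, fixed: dark steel base 80 (x) x 140 (y) x 8 mm, lying from y = -40 to +100 mm. Origin on the cabinet top under the post's axis at rest; +y points from the post across the gap to the sprung plate, +x along the gap, z up.
- post_square (a point): Centre of the 20 x 20 mm steel square on top of the post, on the turning axis; it stands from 85 to 116 mm above the cabinet top (this point at 101 mm) and is where to grip. Its axes turn with the post: x points out of the brass face; a brass stripe on top lies on that side. The aluminium post below is 36 x 36 mm, parallel to the square, its top at 85 mm, each face 18 mm from the axis.
- post_foot: The sprung sliding foot that carries the turning post; its y axis is the fixture's y, along which it gives by 2.5 N per mm, up to 6 mm either way.
- post (a joint): Turn of the post, rad: grows anticlockwise seen from above, 0 to 1.571; at 1.571 it is against its stop with the brass face square to the sprung plate. Starts between 0.25 and 0.65; stays where it is left (friction 0.12 N m).
- bracket: Blue bracket, fixed on the fixture, carries the sprung plate. Origin under the middle of the plate's working face at rest, 8 mm above the cabinet top; same axes as the fixture. The gap from the brass face (18 mm from the post's axis) is between 8 and 10.5 mm wide at rest and differs each time. The bracket's top is 79 mm above the cabinet top.
- plate_edge (a point): Middle of the top edge of the sprung plate's working face (the face towards the post): 85 mm above the cabinet top, level with the post's shoulder. Plate 50 mm along x, 8 mm thick, its lower edge 18 mm above the cabinet top. Moves with the plate.
- sprung_plate (a joint): How far the plate is pushed back from rest, m: 0 to 0.009. Starts to move at 1.8 N, then 1.5 N per mm.
- gauge_grip (a point): Taper gauge, grip point in the middle of its orange handle, 110 mm above the tip. Handle 42 (x) x 18 (y) x 52 mm, from 80 to 132 mm above the tip; 0.1 to 0.17 kg. Axes: z up from tip to handle, x across the width, y through the thickness; either way round is the same.
- gauge_tip (a point): Lowest point of the gauge's steel blade; axes as gauge_grip. The blade is 24 mm wide (x), with a round-nosed tip 4 mm thick (y), widening evenly on both sides to 16 mm at 70 mm above the tip (12 mm at 47 mm). In the gap, a downward push of 5 to 9 N is a snug drag; the plate then stands some 1 to 4 mm back.
- stand: Wooden stand, fixed, 80 x 70 mm foot, origin under its centre on the cabinet top. Its top, 60 (x) x 44 (y) mm, is 95 mm high with a 27 x 20 mm through-hole in the middle; the gauge hangs in the hole by its handle's shoulders, its tip 15 mm above the cabinet top, and lifts straight out (80 mm).
- cream_pot: Red and white pot, 58 mm across, 50 mm tall; a bystander. Origin under its centre.
- tin_cab: Green and gold tin, 75 mm across, 58 mm tall; a bystander. Origin under its centre.
- white_mug: White mug, 102 mm tall; a bystander. Origin under its centre.
- pot_cobalt: Small blue paint pot, 50 mm tall; a bystander. Origin under its centre.
- masking_tape: Roll of masking tape, 100 mm across, 25 mm high; a bystander. Origin under its centre.
Not all that is in view belongs to the job. What is meant by the part that bears gauge_grip is not purple, and is the larger of those in its own colour.

How it is judged:
By the outcome, as a careful person would: the job done as asked, in the order asked, and still so for the second after the job is handed in, while the arm keeps its last pose, push and grip.
It also fails if it takes over 58 s, if anything falls off the work surface, if the arm or the gripper's body presses on something with over 40 N, if the wrist force passes 120 N, or if a joint passes its speed limit or range.

## Working session

There is one attempt and no reset: what is moved stays moved. The work goes in short steps, Python scripts to look and compute and a tool call to move; the robot and the scene stay as the last step left them, time stands still between calls to the robot, and variables do not carry over. Pictures are saved under pics/ and viewed, at most 10 in all, crops included, and the job is handed in when it is done.

Besides the shell and the picture viewer there is one more tool, called after "Emit:" by a JSON object that holds its "fn" and its "kwargs", one argument or row to a line. carry_out: Moves the arm, as the interface text tells. Its arguments: {"type":"object","properties":{"targets":{"type":"array","items":{"type":"object","properties":{"dp":{"type":"array","items":{"type":"number"}},"yaw":{"type":"number"}}}},"fingers":{"type":"number"},"grip_force":{"type":"number"}},"required":["targets"]}

```bash
ls; mkdir -p pics; python3 - <<'E'
from rig import r
import cv2,numpy as np
print(r.sense(), r.tip_reach)
a=r.grab_frame("scene");b=r.grab_frame("top")
for n,i in (("scene",a),("top",b)):
    cv2.imwrite(f"pics/{n}0.png",i[:,:,::-1]); print(r.get_calibration(n))
E
```

```text
pics
{'clock': 0.0, 'qpos': array([ 1.13957654e+00,  3.53632109e-01,  1.63416020e+00, -1.60684159e-05,
        1.15517169e+00, -2.39534305e-03]), 'qvel': array([-0.00124635,  0.00042083, -0.00079381, -0.00054013, -0.0002275 ,
        0.00055299]), 'joint_efforts': array([-2.25428339e-03, -6.05256343e+01, -3.42055929e+01, -6.58579665e-05,
        9.53166542e-03, -8.64359822e-05]), 'eef_pos': array([259.68158433, 567.98162518, 238.5605275 ]), 'tcp_rot': array([-3.14022128e+00,  1.14066306e-05,  2.71277472e+00]), 'contact_force': array([ 0.01289714,  0.27152009, -0.55164675]), 'wrist_torque': array([ 0.00248916, -0.04832295,  0.00244259]), 'grasp_force': 0.0, 'opening': 1.0013217300065194} 8.0
{'fx': 365.252237911256, 'fy': 365.252237911256, 'cx': 321.68769824796436, 'cy': 201.34095377728514, 'rvec': array([ 1.03325305, -2.26132342,  1.14210467]), 'tvec': array([384.44309626, 319.11006607, 537.67010738])}
{'fx': 399.7438800348799, 'fy': 399.7438800348799, 'cx': 315.73606719599894, 'cy': 201.9409057214679, 'rvec': array([ 2.17092306, -2.18138834,  0.12244853]), 'tvec': array([  -3.5358732 ,  582.08554409, 1120.92212819])}
```

View pics/scene0.png

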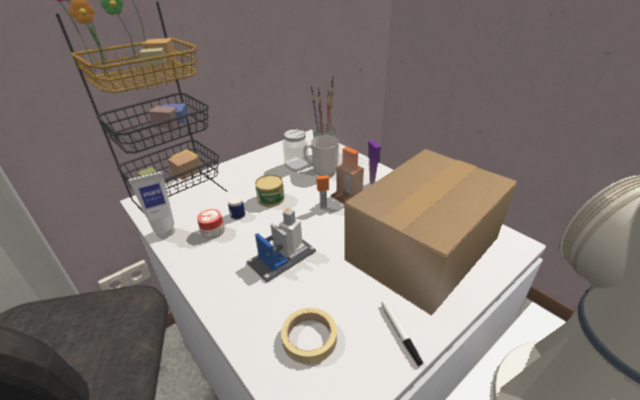

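View pics/top0.png

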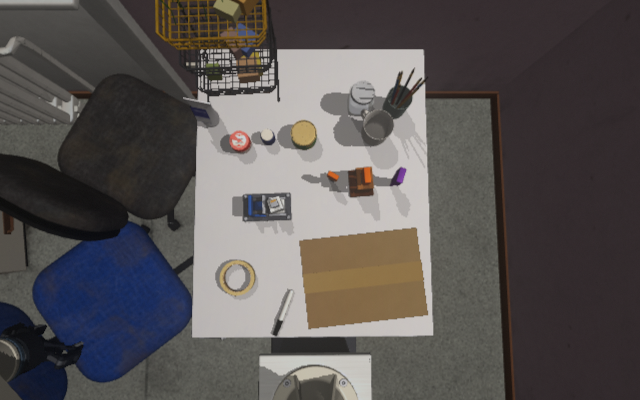

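The scene view shows the fixture at (282,248), the stand with the big orange handle at (350,165), a small orange decoy at (322,185) and a purple one. The top view shows the fixture at (267,207), the stand at (361,182) and the decoy at (333,176).

```bash
cat > h.py <<'E'
import numpy as np, cv2
from rig import r
def cam(n,c=None):
    c=c or r.get_calibration(n); R=cv2.Rodrigues(np.array(c['rvec']))[0]
    K=np.array([[c['fx'],0,c['cx']],[0,c['fy'],c['cy']],[0,0,1]]); return K,R,np.array(c['tvec'])
def ray(C,px):
    K,R,t=C; d=R.T@np.linalg.solve(K,[px[0],px[1],1.]); return -R.T@t,d/np.linalg.norm(d)
def onz(C,px,z):
    o,d=ray(C,px); return o+d*(z-o[2])/d[2]
def tri(C1,p1,C2,p2):
    o1,d1=ray(C1,p1);o2,d2=ray(C2,p2)
    s=np.linalg.lstsq(np.c_[d1,-d2],o2-o1,rcond=None)[0]
    a=o1+s[0]*d1;b=o2+s[1]*d2; return (a+b)/2,np.linalg.norm(a-b)
def proj(C,P):
    K,R,t=C; q=K@(R@np.array(P,float)+t); return q[:2]/q[2]
E
python3 - <<'E'
from h import *
a=cv2.imread("pics/scene0.png");b=cv2.imread("pics/top0.png")
A=cv2.resize(a[140:280,230:400],None,fx=3.5,fy=3.5,interpolation=2)
B=cv2.resize(b[155:230,235:415],None,fx=4.4,fy=4.4,interpolation=2)
cv2.imwrite("pics/s1.png",A);cv2.imwrite("pics/t1.png",B)
T=cam("top");S=cam("scene")
for n,p,z in(("stand",(361,180),95),("base centre",(267,207),8),("handle",(367,175),147)):print(n,onz(T,p,z))
for n,i in(("s",a),("t",b)):
    h=cv2.cvtColor(i,cv2.COLOR_BGR2HSV)
    m=cv2.inRange(h,(3,170,120),(14,255,255))
    for k in cv2.connectedComponentsWithStats(m)[2:4]: print(n,k.round(1).tolist())
E
```

```text
stand [ 635.14648333 -129.39090928   95.        ]
base centre [569.91454832 135.87951902   8.        ]
handle [ 640.15624726 -138.59926376  147.        ]
s [[0, 0, 640, 400, 255897], [347, 148, 1, 1, 1], [350, 149, 7, 4, 13], [317, 176, 11, 5, 39], [318, 181, 9, 7, 32], [320, 187, 3, 3, 5], [324, 189, 1, 1, 1], [326, 188, 1, 1, 1], [217, 221, 3, 4, 6], [220, 220, 2, 2, 2], [215, 222, 1, 1, 1], [205, 224, 1, 1, 1], [214, 224, 1, 1, 1]]
s [[319.5, 199.5], [347.0, 148.0], [353.2, 150.9], [322.1, 177.6], [322.6, 183.2], [320.8, 188.0], [324.0, 189.0], [326.0, 188.0], [217.7, 222.7], [220.5, 220.5], [215.0, 222.0], [205.0, 224.0], [214.0, 224.0]]
t [[0, 0, 640, 400, 255849], [364, 168, 8, 15, 104], [328, 172, 11, 8, 47]]
t [[319.5, 199.5], [367.4, 174.9], [332.8, 175.2]]
```

View pics/t1.png

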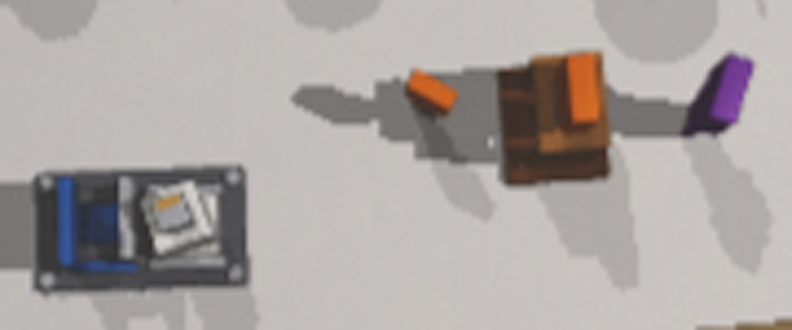

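View pics/s1.png

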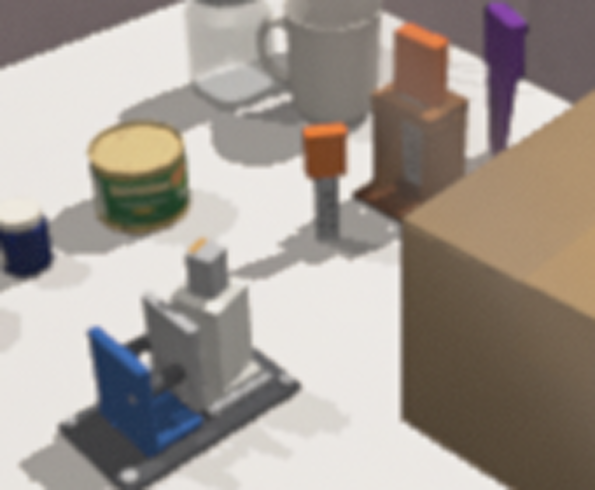

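The top crop shows the bolts near (45,182), (235,178), (235,272) and (47,280), the square's top at (175,212) with its brass stripe on the +x side, and the gauge handle's top at (583,88). The scene crop shows the square's top at about (206,250) and the handle's top at (421,38).

```bash
cat >> h.py <<'E'
from scipy.spatial.transform import Rotation as Ro
def dtool(target):
    s=r.sense(); R=Ro.from_euler('xyz',s['tcp_rot']).as_matrix()
    return R.T@(np.array(target)-s['eef_pos'])
E
python3 - <<'E'
from h import *
T=cam("top");S=cam("scene")
t=lambda p:(p[0]/4.4+235-.4,p[1]/4.4+155-.4); s=lambda p:(p[0]/3.5+230-.4,p[1]/3.5+140-.4)
sq=tri(T,t((175,212)),S,s((206,250)));print("square",sq)
hd=tri(T,t((583,88)),S,s((421,38)));print("handle",hd)
b=[onz(T,t(p),8) for p in((45,182),(235,178),(235,272),(47,280))]
for p in b:print(p.round(1))
print(np.mean(b,0))
for e in(b[0]-b[1],b[3]-b[2]):print(np.arctan2(-e[0],e[1]))
print("dtool",dtool([sq[0][0],sq[0][1]+10,238]))
w=cam("wrist");s0=r.sense();R=Ro.from_euler('xyz',s0['tcp_rot']).as_matrix()
print("wrist cam in tool",R.T@(-w[1].T@w[2]-s0['eef_pos']),"\n",R.T@w[1].T,w[0])
E
```

```text
square (array([572.99255365, 106.26301312, 112.45970763]), np.float64(3.3882350863116595))
handle (array([ 642.6560005 , -139.02961872,  141.90459801]), np.float64(1.6489483944669088))
[602.6 200.9   8. ]
[604.8  74.6   8. ]
[542.1  74.5   8. ]
[537.3 198.8   8. ]
[571.71568529 137.20613882   8.        ]
0.017239410009467316
0.03799155782197915
dtool [-472.77699383 -280.59020187    1.00835687]
wrist cam in tool [ 7.27333230e+01 -1.04829689e-01 -1.34888407e+02] 
 [[ 5.05510747e-04 -9.57708376e-01 -2.87740181e-01]
 [ 9.99999871e-01  4.98230675e-04  9.85298314e-05]
 [ 4.89981398e-05 -2.87740194e-01  9.57708504e-01]] [[284.20872947   0.         318.04484341]
 [  0.         284.20872947 204.94816609]
 [  0.           0.           1.        ]]
```

Emit:
{"fn": "carry_out", "kwargs": {
  "targets": [
    {"dp":[-47,-28,0],"yaw":4},
    {"dp":[-95,-56,0],"yaw":8},
    {"dp":[-142,-84,0],"yaw":12},
    {"dp":[-189,-112,0],"yaw":16},
    {"dp":[-236,-140,0],"yaw":20},
    {"dp":[-284,-168,0],"yaw":24},
    {"dp":[-331,-196,0],"yaw":28},
    {"dp":[-378,-224,0],"yaw":32},
    {"dp":[-425,-253,0],"yaw":36},
    {"dp":[-473,-281,0],"yaw":40},
    {"dp":[-473,-281,0],"yaw":40},
    {"dp":[-473,-281,0],"yaw":40}
  ]
}}

```text
clock: 1.6
eef_pos: [572.7, 116.2, 238.8]
tcp_rot: [-3.141, -0.001, 2.014]
contact_force: [-0.4, 0.5, -1.0]
opening: 1.003
grasp_force: 0.0
```

```bash
python3 - <<'E'
from h import *
s=r.sense();print(s['clock'],s['eef_pos'],s['tcp_rot'],s['qpos'])
c=r.get_calibration("wrist");a=r.grab_frame("wrist")[:,:,::-1]
import json;json.dump({k:np.array(v).tolist() for k,v in c.items()},open("w1.json","w"))
cv2.imwrite("pics/w1.png",a)
E
```

```text
1.6 [572.70389793 116.15480357 238.8132713 ] [-3.14055056e+00 -6.78183583e-04  2.01419772e+00] [ 1.97305724e-01  2.91359131e-01  1.72222007e+00  4.46732990e-04
  1.12918941e+00 -2.46287194e-01]
```

View pics/w1.png

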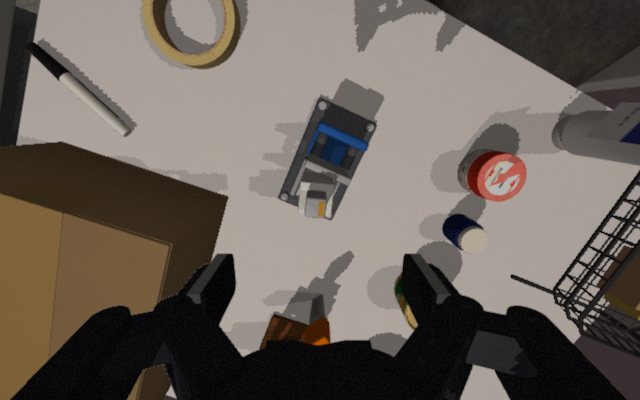

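The wrist view shows the fixture at (325,160), with the square's top near (317,208) and the brass stripe on its right side at about (322,209).

```bash
python3 - <<'E'
from h import *
a=cv2.imread("pics/w1.png")
cv2.imwrite("pics/w1c.png",cv2.resize(a[85:230,265:395],None,fx=4,fy=4,interpolation=2))
E
```

```text
(no output)
```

View pics/w1c.png

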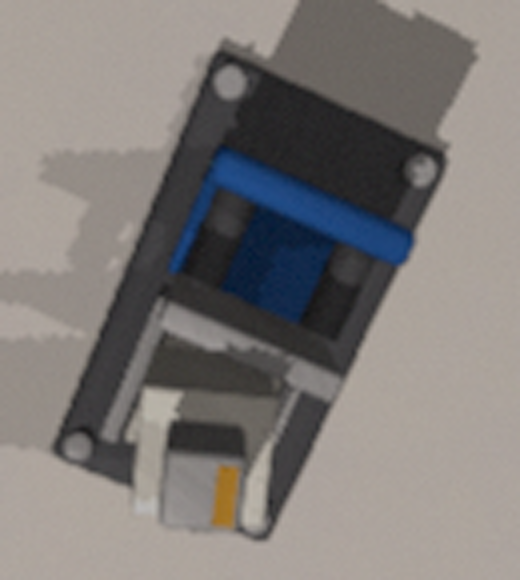

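The close crop shows the square's top at about (201,493), with corners (166,455), (240,462), (237,531) and (163,524). The bolts are at (231,82), (421,169), (78,445) and (255,518).

```bash
python3 - <<'E'
from h import *
import json
W=cam("w",json.load(open("w1.json")));T=cam("top")
w=lambda p:(p[0]/4+265-.4,p[1]/4+85-.4);t=lambda p:(p[0]/4.4+235-.4,p[1]/4.4+155-.4)
print("square tri",tri(W,w((201.5,493)),T,t((175,212))))
c=[onz(W,w(p),116) for p in((166,455),(240,462),(237,531),(163,524))]
print(np.round(c,1),np.mean(c,0))
for i,j in((0,1),(3,2),(3,0),(2,1)):
    e=c[j]-c[i];print("edge deg",np.degrees(np.arctan2(e[1],e[0])),np.linalg.norm(e))
b=[onz(W,w(p),8) for p in((231,82),(421,169),(78,445),(255,518))]
print(np.round(b,1),np.mean(b,0))
for i,j in((2,0),(3,1)):
    e=b[i]-b[j];e=b[j]-b[i];print(np.degrees(np.arctan2(-e[0],e[1])))
print("fix y axis centre->post",np.mean(b,0)[1]-30)
E
```

```text
square tri (array([573.54537772, 105.53573469, 106.58477986]), np.float64(2.072448689124683))
[[561.9 113.1 116. ]
 [578.4 119.1 116. ]
 [585.2 103.3 116. ]
 [568.4  97.3 116. ]] [573.47185601 108.19330837 116.        ]
edge deg 19.840044488160725 17.49101269047882
edge deg 19.74035934239843 17.814756026795077
edge deg 112.3424935562185 17.151475960148936
edge deg 113.41539319413214 17.19959066253574
[[539.  199.5   8. ]
 [603.2 201.9   8. ]
 [542.4  74.9   8. ]
 [606.8  77.2   8. ]] [572.86290547 138.3457389    8.        ]
1.592579659515984
1.648035118336606
fix y axis centre->post 108.34573890128294
```

```bash
python3 - <<'E'
from h import *
print(dtool([573.5,108,97]))
E
```

```text
[ -8.39435833  -2.7299227  141.93771819]
```

Emit:
{"fn": "carry_out", "kwargs": {
  "targets": [
    {"dp":[-8,-3,20],"yaw":4},
    {"dp":[-8,-3,40],"yaw":4},
    {"dp":[-8,-3,60],"yaw":4},
    {"dp":[-8,-3,80],"yaw":4},
    {"dp":[-8,-3,100],"yaw":4},
    {"dp":[-8,-3,115],"yaw":4},
    {"dp":[-8,-3,128],"yaw":4},
    {"dp":[-8,-3,137],"yaw":4},
    {"dp":[-8,-3,142],"yaw":4},
    {"dp":[-8,-3,142],"yaw":4}
  ],
  "fingers": 0.2
}}

```text
clock: 2.9
eef_pos: [573.9, 107.7, 97.2]
tcp_rot: [-3.141, -0.0, 1.945]
contact_force: [0.2, -0.0, -0.7]
opening: 0.598
grasp_force: 0.0
```

Emit:
{"fn": "carry_out", "kwargs": {
  "targets": [
    {"dp":[0,0,0],"yaw":0},
    {"dp":[0,0,0],"yaw":0},
    {"dp":[0,0,0],"yaw":0},
    {"dp":[0,0,0],"yaw":0},
    {"dp":[0,0,0],"yaw":0},
    {"dp":[0,0,0],"yaw":0}
  ],
  "fingers": -1,
  "grip_force": 40
}}

```text
clock: 3.65
eef_pos: [573.8, 107.6, 97.9]
tcp_rot: [-3.141, -0.0, 1.945]
contact_force: [-2.7, -0.8, 5.6]
opening: 0.23
grasp_force: 39.0
```

Emit:
{"fn": "carry_out", "kwargs": {
  "targets": [
    {"dp":[0,0,-1],"yaw":-6},
    {"dp":[0,0,-1],"yaw":-12},
    {"dp":[0,0,-1],"yaw":-19},
    {"dp":[0,0,-1],"yaw":-26},
    {"dp":[0,0,-1],"yaw":-33},
    {"dp":[0,0,-1],"yaw":-40},
    {"dp":[0,0,-1],"yaw":-47},
    {"dp":[0,0,-1],"yaw":-54},
    {"dp":[0,0,-1],"yaw":-60},
    {"dp":[0,0,-1],"yaw":-65},
    {"dp":[0,0,-1],"yaw":-68},
    {"dp":[0,0,-1],"yaw":-68}
  ]
}}

```text
clock: 5.15
eef_pos: [574.2, 107.9, 98.0]
tcp_rot: [3.141, 0.001, 3.131]
contact_force: [1.7, 1.9, -6.6]
opening: 0.227
grasp_force: 39.1
```

```bash
python3 - <<'E'
from h import *
s=r.sense();print(s['wrist_torque'],s['tcp_rot'],s['contact_force'],s['opening'])
E
```

```text
[ 0.3482965  -0.34111782  0.00980366] [3.14122491e+00 5.20774000e-04 3.13119994e+00] [ 1.72677488  1.88106061 -6.60910489] 0.22682886353548923
```

Emit:
{"fn": "carry_out", "kwargs": {
  "targets": [
    {"dp":[0,0,0],"yaw":-1.5},
    {"dp":[0,0,0],"yaw":-3},
    {"dp":[0,0,0],"yaw":-4},
    {"dp":[0,0,0],"yaw":-4}
  ]
}}

```text
clock: 5.65
eef_pos: [574.0, 107.7, 98.1]
tcp_rot: [3.141, 0.0, -3.082]
contact_force: [5.6, 2.2, -13.2]
opening: 0.226
grasp_force: 41.5
```

```bash
python3 - <<'E'
from h import *
s=r.sense();print(s['wrist_torque'],s['tcp_rot'],s['contact_force'],s['opening'])
E
```

```text
[ 0.37026977 -0.7555615  -0.55480986] [ 3.14138777e+00  3.08087819e-05 -3.08222321e+00] [  5.6021678    2.15816135 -13.24667094] 0.22615475697202148
```

Emit:
{"fn": "carry_out", "kwargs": {
  "targets": [
    {"dp":[0,0,0],"yaw":0},
    {"dp":[0,0,0],"yaw":0},
    {"dp":[0,0,0],"yaw":0},
    {"dp":[0,0,0],"yaw":0}
  ],
  "fingers": 0.4
}}

```text
clock: 6.15
eef_pos: [574.0, 107.6, 98.6]
tcp_rot: [-3.141, 0.0, -3.082]
contact_force: [-0.6, -0.0, -0.0]
opening: 0.699
grasp_force: 0.0
```

Emit:
{"fn": "carry_out", "kwargs": {
  "targets": [
    {"dp":[0,0,-10],"yaw":0},
    {"dp":[0,0,-30],"yaw":0},
    {"dp":[0,0,-60],"yaw":1},
    {"dp":[20,10,-90],"yaw":2},
    {"dp":[40,20,-100],"yaw":2},
    {"dp":[40,20,-100],"yaw":2},
    {"dp":[40,20,-100],"yaw":2}
  ]
}}

```text
clock: 7.02
eef_pos: [533.3, 125.1, 198.4]
tcp_rot: [-3.142, 0.001, -3.116]
contact_force: [-0.3, 0.2, -0.8]
opening: 0.698
grasp_force: 0.0
```

```bash
python3 - <<'E'
from h import *
s=r.sense();print(s['clock'],s['eef_pos'],s['tcp_rot'],s['contact_force'])
c=r.get_calibration("wrist");a=r.grab_frame("wrist")[:,:,::-1]
import json;json.dump({k:np.array(v).tolist() for k,v in c.items()},open("w2.json","w"))
cv2.imwrite("pics/w2.png",a);C=cam("w",c)
p=proj(C,[573.5,120,85]).astype(int);print(p)
x,y=max(p[0]-75,0),max(p[1]-70,0);print(x,y)
cv2.imwrite("pics/w2c.png",cv2.resize(a[y:y+140,x:x+180],None,fx=4,fy=4,interpolation=2))
E
```

```text
7.025 [533.2648389  125.13806393 198.42120568] [-3.14151221e+00  6.40654870e-04 -3.11634513e+00] [-0.29864878  0.17563566 -0.77410922]
[311 243]
236 173
```

View pics/w2c.png

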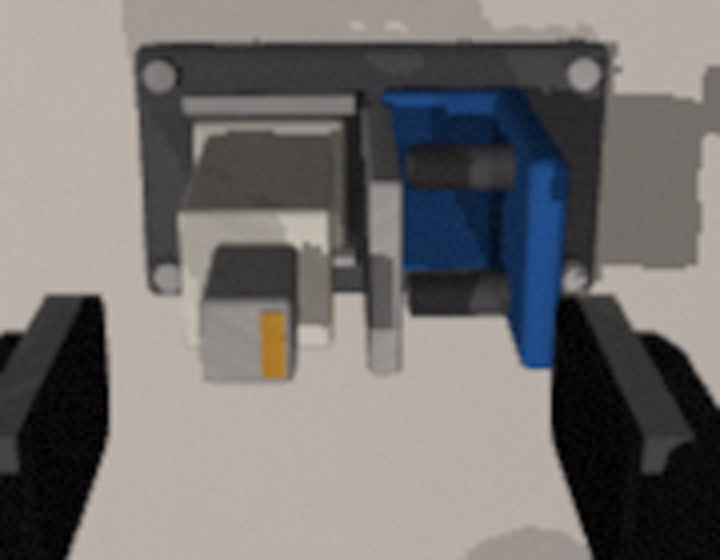

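The view shows the post square to the plate, with the brass stripe facing it. In the crop, the post's shoulder edge is at x≈331 (y 210–345) and the plate's near edge is at x≈370 (y 180–370). I'll measure both to subpixel.

```bash
python3 - <<'E'
from h import *
import json
a=cv2.imread("pics/w2.png");C=cam("w",json.load(open("w2.json")))
g=cv2.cvtColor(a,cv2.COLOR_BGR2GRAY).astype(int)
for y in range(218,266,4):print(y,g[y,312:340].tolist())
w=lambda p:(p[0]/4+236-.4,p[1]/4+173-.4)
for n,ps,z in(("post",((329,212),(331,343)),85),("plate",((372,183),(368,368)),85),("plateback",((403,183),(401,368)),85),("sq",((203,300),(293,300),(296,380),(203,380)),116),("bolts",((160,75),(585,72),(167,277),(575,275)),8)):
    P=np.array([onz(C,w(p),z) for p in ps]);print(n,P[:,:2].round(1).tolist(),P.mean(0).round(1))
E
```

```text
218 [67, 71, 72, 72, 72, 72, 69, 77, 84, 74, 49, 30, 26, 29, 35, 67, 93, 99, 95, 94, 93, 93, 92, 84, 59, 36, 36, 35]
222 [73, 72, 71, 72, 74, 69, 68, 77, 83, 74, 49, 28, 29, 29, 33, 59, 115, 144, 141, 143, 143, 144, 148, 135, 88, 41, 39, 41]
226 [153, 151, 152, 153, 157, 139, 103, 93, 95, 73, 48, 29, 28, 32, 34, 59, 114, 146, 149, 147, 149, 147, 148, 132, 87, 38, 43, 44]
230 [187, 185, 185, 186, 184, 165, 113, 98, 112, 96, 60, 33, 29, 33, 35, 59, 116, 144, 144, 145, 147, 146, 149, 136, 89, 40, 40, 43]
234 [118, 135, 155, 151, 170, 168, 119, 93, 101, 85, 62, 53, 48, 42, 41, 42, 106, 147, 148, 151, 149, 150, 152, 135, 87, 42, 45, 42]
238 [112, 114, 113, 115, 117, 114, 97, 116, 152, 151, 148, 147, 113, 50, 47, 36, 55, 78, 85, 89, 92, 92, 125, 136, 84, 39, 44, 37]
242 [113, 112, 113, 111, 114, 110, 88, 65, 67, 68, 67, 68, 66, 67, 58, 38, 58, 82, 87, 87, 88, 90, 122, 128, 89, 57, 34, 25]
246 [115, 117, 112, 114, 118, 113, 100, 114, 139, 139, 141, 141, 139, 139, 117, 70, 56, 76, 87, 87, 90, 91, 119, 127, 107, 105, 60, 38]
250 [115, 116, 118, 118, 116, 115, 109, 144, 176, 175, 175, 175, 176
[... 152 characters left out ...]
, 69, 80, 88, 87, 88, 91, 117, 122, 138, 176, 177, 177]
258 [186, 188, 187, 188, 188, 179, 160, 162, 176, 176, 176, 176, 177, 175, 174, 145, 111, 138, 143, 147, 146, 149, 147, 131, 145, 177, 176, 174]
262 [177, 177, 176, 177, 176, 177, 176, 174, 177, 176, 177, 175, 175, 176, 177, 156, 132, 140, 145, 144, 144, 147, 147, 129, 143, 174, 176, 177]
post [[555.3, 125.2], [589.1, 126.6]] [572.2 125.9  85. ]
plate [[547.9, 135.0], [595.6, 135.8]] [571.7 135.4  85. ]
plateback [[547.7, 142.2], [595.4, 143.8]] [571.5 143.   85. ]
sq [[563.8, 99.1], [563.3, 117.9], [582.0, 118.9], [582.5, 99.0]] [572.9 108.7 116. ]
bolts [[542.9, 75.0], [538.8, 200.1], [607.6, 76.1], [603.6, 202.9]] [573.2 138.5   8. ]
```

Emit:
{"fn": "carry_out", "kwargs": {
  "targets": [
    {"dp":[0,0,-25],"yaw":0},
    {"dp":[-10,-27,-50],"yaw":0},
    {"dp":[-26,-67,-50],"yaw":0},
    {"dp":[-42,-110,-50],"yaw":0},
    {"dp":[-58,-152,-50],"yaw":0},
    {"dp":[-74,-194,-50],"yaw":0},
    {"dp":[-88,-230,-50],"yaw":0},
    {"dp":[-98,-256,-50],"yaw":0},
    {"dp":[-102,-267,-50],"yaw":0},
    {"dp":[-102,-267,-50],"yaw":0},
    {"dp":[-102,-267,-50],"yaw":0}
  ]
}}

```text
clock: 8.45
eef_pos: [641.1, -138.0, 248.2]
tcp_rot: [3.141, -0.0, -3.116]
contact_force: [0.4, -0.2, 0.6]
opening: 0.701
grasp_force: 0.0
```

```bash
python3 - <<'E'
from h import *
s=r.sense();print(s['clock'],s['eef_pos'],s['tcp_rot'],s['contact_force'])
c=r.get_calibration("wrist");a=r.grab_frame("wrist")[:,:,::-1]
import json;json.dump({k:np.array(v).tolist() for k,v in c.items()},open("w3.json","w"))
cv2.imwrite("pics/w3.png",a);C=cam("w",c)
p=proj(C,[642,-137,120]).astype(int);print(p)
x,y=max(p[0]-90,0),max(p[1]-70,0);print(x,y)
cv2.imwrite("pics/w3c.png",cv2.resize(a[y:y+140,x:x+180],None,fx=4,fy=4,interpolation=2))
E
```

```text
8.45 [ 641.11196069 -138.02854728  248.23043189] [ 3.14113569e+00 -4.43202327e-04 -3.11589228e+00] [ 0.35521547 -0.21468975  0.62233268]
[319 199]
229 129
```

View pics/w3c.png

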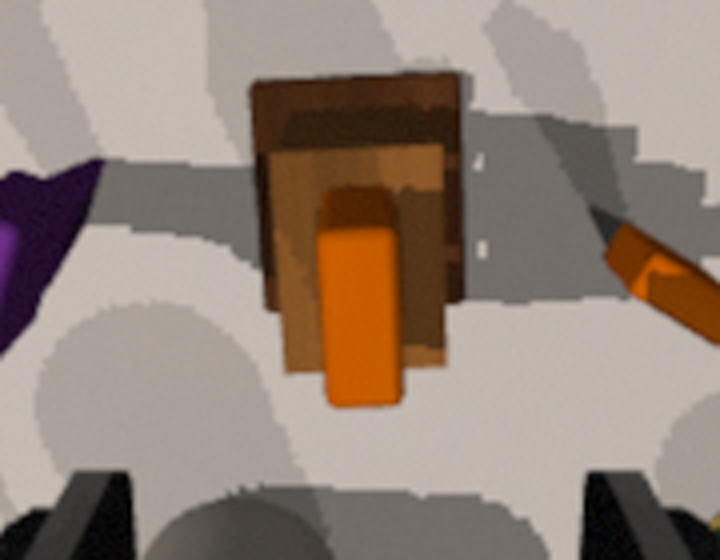

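The crop shows the handle's top with corners (318,235), (397,228), (403,405) and (327,406). The stand's top spans (272,150)–(446,370).

```bash
python3 - <<'E'
from h import *
import json
C=cam("w",json.load(open("w3.json")));T=cam("top")
w=lambda p:(p[0]/4+229-.4,p[1]/4+129-.4);t=lambda p:(p[0]/4.4+235-.4,p[1]/4.4+155-.4)
cs=((319,233),(397,229),(403,405),(327,406))
m=tri(C,w(np.mean(cs,0)),T,t((583,88)));print(m)
P=np.array([onz(C,w(p),147) for p in cs]);print(P.round(1).tolist(),P.mean(0))
for i,j in((3,0),(2,1)):
    e=P[j]-P[i];print(np.degrees(np.arctan2(e[1],e[0])),np.linalg.norm(e[:2]))
s=np.array([onz(C,w(p),95) for p in((272,152),(444,144),(446,364),(286,373))]);print(s.round(1).tolist(),s.mean(0))
e=s[3]-s[0];print(np.degrees(np.arctan2(e[1],e[0])));e=s[2]-s[1];print(np.degrees(np.arctan2(e[1],e[0])))
x,y=P.mean(0)[:2];print(dtool([x,y,119]))
E
```

```text
(array([ 639.76119645, -137.64385606,  154.90493024]), np.float64(0.29034702764288345))
[[623.3, -147.0, 147.0], [622.0, -130.4, 147.0], [662.1, -127.7, 147.0], [662.8, -144.6, 147.0]] [ 642.57369813 -137.42620708  147.        ]
-176.4750505218412 39.51500741631582
-176.02387350357432 40.16126738924863
[[614.7, -160.8, 95.0], [611.5, -117.2, 95.0], [670.6, -113.8, 95.0], [674.3, -156.7, 95.0]] [ 642.77219632 -137.11620539   95.        ]
3.8748011956374158
3.269246890100378
[ -1.46602377   0.45774027 129.33738072]
```

Emit:
{"fn": "carry_out", "kwargs": {
  "targets": [
    {"dp":[-1.5,0.5,20],"yaw":-2.2},
    {"dp":[-1.5,0.5,45],"yaw":-2.2},
    {"dp":[-1.5,0.5,70],"yaw":-2.2},
    {"dp":[-1.5,0.5,95],"yaw":-2.2},
    {"dp":[-1.5,0.5,113],"yaw":-2.2},
    {"dp":[-1.5,0.5,124],"yaw":-2.2},
    {"dp":[-1.5,0.5,129],"yaw":-2.2},
    {"dp":[-1.5,0.5,129],"yaw":-2.2}
  ]
}}

```text
clock: 9.5
eef_pos: [643.1, -138.6, 119.4]
tcp_rot: [-3.142, 0.0, -3.078]
contact_force: [0.4, 0.6, -0.6]
opening: 0.703
grasp_force: 0.0
```

Emit:
{"fn": "carry_out", "kwargs": {
  "targets": [
    {"dp":[0,0,0],"yaw":0},
    {"dp":[0,0,0],"yaw":0},
    {"dp":[0,0,0],"yaw":0},
    {"dp":[0,0,0],"yaw":0},
    {"dp":[0,0,0],"yaw":0},
    {"dp":[0,0,0],"yaw":0},
    {"dp":[0,0,0],"yaw":0}
  ],
  "fingers": -1,
  "grip_force": 60
}}

```text
clock: 10.38
eef_pos: [643.3, -138.7, 119.9]
tcp_rot: [-3.141, 0.001, -3.078]
contact_force: [-0.3, 0.4, 5.8]
opening: 0.201
grasp_force: 58.8
```

Emit:
{"fn": "carry_out", "kwargs": {
  "targets": [
    {"dp":[0,0,-6],"yaw":0},
    {"dp":[0,0,-16],"yaw":0},
    {"dp":[0,0,-30],"yaw":0},
    {"dp":[0,0,-46],"yaw":0},
    {"dp":[0,0,-62],"yaw":0},
    {"dp":[0,0,-80],"yaw":0},
    {"dp":[0,0,-98],"yaw":0},
    {"dp":[0,0,-112],"yaw":0},
    {"dp":[0,0,-120],"yaw":0},
    {"dp":[0,0,-120],"yaw":1},
    {"dp":[0,0,-120],"yaw":1.9},
    {"dp":[0,0,-120],"yaw":1.9}
  ]
}}

```text
clock: 11.88
eef_pos: [642.6, -138.5, 238.5]
tcp_rot: [3.141, -0.001, -3.112]
contact_force: [0.5, -0.7, -0.6]
opening: 0.199
grasp_force: 58.5
```

```bash
python3 - <<'E'
from h import *
s=r.sense();print(s['clock'],s['eef_pos'],s['tcp_rot'],s['contact_force'],s['opening'])
print(dtool([572.5,130.5,238]))
E
```

```text
11.875 [ 642.56246593 -138.51250222  238.49688456] [ 3.14129478e+00 -1.23534744e-03 -3.11176219e+00] [ 0.46216067 -0.71326228 -0.57588871] 0.19857823761523188
[ 62.00705621 270.98232299   0.65420482]
```

Emit:
{"fn": "carry_out", "kwargs": {
  "targets": [
    {"dp":[4,16,0],"yaw":0},
    {"dp":[10,46,0],"yaw":0},
    {"dp":[19,84,0],"yaw":0},
    {"dp":[29,126,0],"yaw":0},
    {"dp":[38,168,0],"yaw":0},
    {"dp":[47,206,0],"yaw":0},
    {"dp":[55,238,0],"yaw":0},
    {"dp":[60,260,0],"yaw":0},
    {"dp":[62,271,0],"yaw":0},
    {"dp":[62,271,0],"yaw":0},
    {"dp":[62,271,0],"yaw":0}
  ]
}}

```text
clock: 13.25
eef_pos: [572.9, 129.9, 239.2]
tcp_rot: [-3.141, -0.0, -3.112]
contact_force: [-0.6, -0.6, -1.8]
opening: 0.202
grasp_force: 58.5
```

```bash
python3 - <<'E'
from h import *
s=r.sense();print(s['clock'],s['eef_pos'],s['tcp_rot'],s['contact_force'],s['opening'])
c=r.get_calibration("wrist");a=r.grab_frame("wrist")[:,:,::-1];sc=r.grab_frame("scene")[:,:,::-1]
import json;json.dump({k:np.array(v).tolist() for k,v in c.items()},open("w4.json","w"))
cv2.imwrite("pics/w4.png",a);cv2.imwrite("pics/s4.png",sc)
A=cv2.resize(a[180:380,220:420],None,fx=2.9,fy=2.9,interpolation=2)
B=cv2.resize(sc[160:290,240:330],None,fx=2.4,fy=4.45,interpolation=2)
B=cv2.resize(sc[150:290,240:335],(394,580),interpolation=2)
cv2.imwrite("pics/m4.png",np.hstack([A,B])[:, :800]);print(A.shape,proj(cam("scene"),[572.5,130.5,134]))
E
```

```text
13.25 [572.86385965 129.88434049 239.2349028 ] [-3.14129658e+00 -9.77062910e-06 -3.11162965e+00] [-0.57435656 -0.59269673 -1.78243009] 0.20195026393396423
(580, 580, 3) [279.08287441 207.64362762]
```

View pics/m4.png

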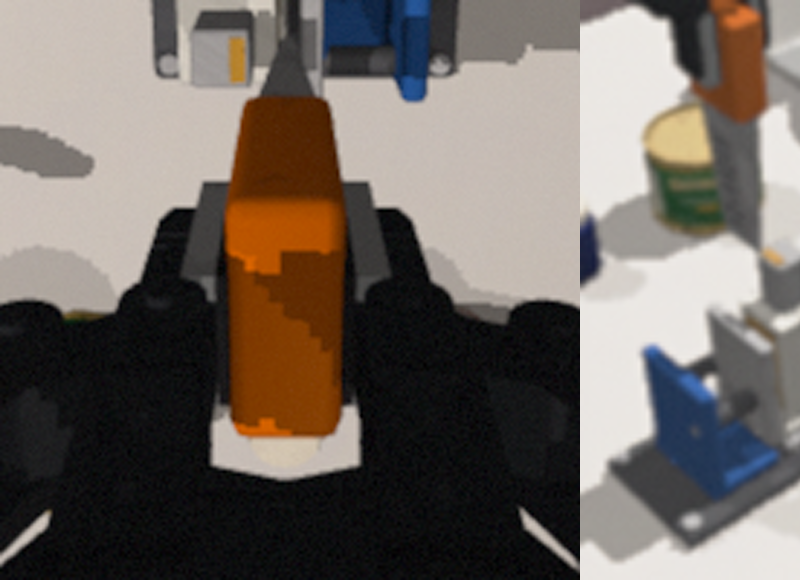

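The gauge is held upright, with its blade tip at crop (289,38) pointing at the gap.

```bash
python3 - <<'E'
from h import *
import json
C=cam("w",json.load(open("w4.json")))
for z in(130,135):print(onz(C,(289/2.9+220-.3,40/2.9+180-.3),z))
print(dtool([572.5,130.5,165]))
E
```

```text
[562.76949721 130.38530724 130.        ]
[561.48581326 130.32442244 135.        ]
[ 0.43893483  0.82679119 74.250079  ]
```

Emit:
{"fn": "carry_out", "kwargs": {
  "targets": [
    {"dp":[0.5,0.6,6],"yaw":0},
    {"dp":[0.5,0.6,16],"yaw":0},
    {"dp":[0.5,0.6,26],"yaw":0},
    {"dp":[0.5,0.6,36],"yaw":0},
    {"dp":[0.5,0.6,42],"yaw":0},
    {"dp":[0.5,0.6,42],"yaw":0},
    {"dp":[0.5,0.6,42],"yaw":0}
  ]
}}

```text
clock: 14.22
eef_pos: [572.5, 131.1, 197.6]
tcp_rot: [3.142, 0.0, -3.111]
contact_force: [-0.0, 0.2, -0.7]
opening: 0.203
grasp_force: 58.5
```

Emit:
{"fn": "carry_out", "kwargs": {
  "targets": [
    {"dp":[0,-0.5,4],"yaw":0},
    {"dp":[0,-0.5,8],"yaw":0},
    {"dp":[0,-0.5,14],"yaw":0},
    {"dp":[0,-0.5,20],"yaw":0},
    {"dp":[0,-0.5,26],"yaw":0},
    {"dp":[0,-0.5,31],"yaw":0},
    {"dp":[0,-0.5,31],"yaw":0},
    {"dp":[0,-0.5,31],"yaw":0}
  ]
}}

```text
clock: 15.22
eef_pos: [572.4, 130.5, 166.4]
tcp_rot: [3.142, 0.0, -3.111]
contact_force: [0.0, -0.6, -0.5]
opening: 0.203
grasp_force: 58.5
```

```bash
python3 - <<'E'
from h import *
c=[]
for i in range(6):
    s=r.sense();c.append(np.r_[s['contact_force'],s['eef_pos'],s['wrist_torque']]);r.grab_frame("scene") if i<5 else 0
print(np.mean(c,0).round(2),np.std(c,0).round(2))
a=r.grab_frame("scene")[:,:,::-1];cv2.imwrite("pics/s5.png",cv2.resize(a[150:290,220:345],(535,600),interpolation=2))
E
```

```text
[-1.0000e-01  6.0000e-02 -1.1100e+00  5.7241e+02  1.3055e+02  1.6649e+02
  1.0000e-02 -2.0000e-02 -1.0000e-02] [0.44 0.57 0.46 0.03 0.01 0.04 0.02 0.02 0.04]
```

View pics/s5.png

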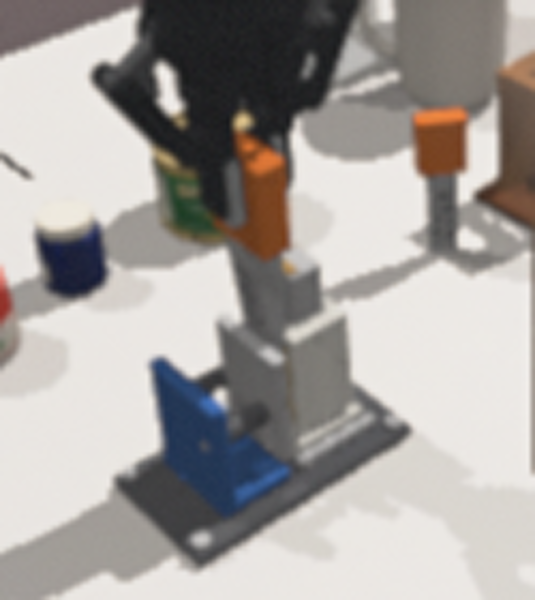

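The blade is inside the gap and the baseline Fz is about −1.1 N. I'll lower it in small steps.

Emit:
{"fn": "carry_out", "kwargs": {
  "targets": [
    {"dp":[0,0,3],"yaw":0},
    {"dp":[0,0,6],"yaw":0},
    {"dp":[0,0,9],"yaw":0},
    {"dp":[0,0,12],"yaw":0},
    {"dp":[0,0,12],"yaw":0}
  ]
}}

```text
clock: 16.15
eef_pos: [572.2, 130.4, 154.0]
tcp_rot: [-3.141, -0.0, -3.111]
contact_force: [0.8, -0.1, -3.1]
opening: 0.201
grasp_force: 58.7
```

```bash
cat > f.py <<'E'
from h import *
c=[]
for i in range(6):
    s=r.sense();c.append(np.r_[s['contact_force'],s['eef_pos'],s['wrist_torque']]);r.grab_frame("scene") if i<5 else 0
print(s['clock'],np.mean(c,0).round(2),np.degrees(s['tcp_rot'][2]))
E
python3 f.py
```

```text
16.4 [ 7.4000e-01 -6.6000e-01 -2.7700e+00  5.7221e+02  1.3045e+02  1.5408e+02
 -1.6000e-01 -1.6000e-01  2.0000e-02] -178.2650466407969
```

Emit:
{"fn": "carry_out", "kwargs": {
  "targets": [
    {"dp":[0,0,2],"yaw":0},
    {"dp":[0,0,4],"yaw":0},
    {"dp":[0,0,6],"yaw":0},
    {"dp":[0,0,6],"yaw":0},
    {"dp":[0,0,6],"yaw":0}
  ]
}}

```text
clock: 17.02
eef_pos: [572.4, 130.5, 148.2]
tcp_rot: [3.142, 0.0, -3.111]
contact_force: [1.3, -0.6, -0.4]
opening: 0.205
grasp_force: 59.0
```

```bash
python3 f.py
```

```text
17.275 [ 1.1300e+00 -6.6000e-01 -1.3500e+00  5.7235e+02  1.3053e+02  1.4819e+02
 -1.1000e-01 -3.3000e-01 -1.0000e-02] -178.26702877885762
```

Emit:
{"fn": "carry_out", "kwargs": {
  "targets": [
    {"dp":[0,0,2],"yaw":0},
    {"dp":[0,0,4],"yaw":0},
    {"dp":[0,0,6],"yaw":0},
    {"dp":[0,0,6],"yaw":0},
    {"dp":[0,0,6],"yaw":0}
  ]
}}

```text
clock: 17.9
eef_pos: [572.2, 130.5, 142.1]
tcp_rot: [-3.142, -0.0, -3.111]
contact_force: [0.8, -0.1, -0.8]
opening: 0.201
grasp_force: 58.9
```

```bash
python3 f.py
```

```text
18.15 [ 1.3700e+00  6.0000e-02 -1.0300e+00  5.7222e+02  1.3051e+02  1.4212e+02
 -1.0000e-02 -2.2000e-01  0.0000e+00] -178.26909180692329
```

Emit:
{"fn": "carry_out", "kwargs": {
  "targets": [
    {"dp":[0,0,1],"yaw":0},
    {"dp":[0,0,2],"yaw":0},
    {"dp":[0,0,3],"yaw":0},
    {"dp":[0,0,4],"yaw":0},
    {"dp":[0,0,4],"yaw":0}
  ]
}}

```text
clock: 18.77
eef_pos: [572.3, 130.6, 138.3]
tcp_rot: [3.142, 0.0, -3.111]
contact_force: [1.1, 0.9, 2.5]
opening: 0.199
grasp_force: 59.3
```

```bash
python3 f.py; python3 - <<'E'
from h import *
a=r.grab_frame("scene");b=r.grab_frame("wrist");C=cam("wrist");S=cam("scene")
for n,i,C in(("s",a,S),("w",b,C)):
    cv2.imwrite(f"pics/{n}6.png",i[:,:,::-1])
    h=cv2.cvtColor(i,cv2.COLOR_RGB2HSV);m=cv2.inRange(h,(3,170,60),(14,255,255))
    st=cv2.connectedComponentsWithStats(m);print(n,[(k.tolist()) for k in st[2][1:] if k[4]>30])
    for x in(-21,21):
      print([proj(C,[572.3+x,130.5,z]).round(1).tolist() for z in(140-6.5-24,140-6.5+28)])
E
```

```text
19.025 [ 8.6000e-01  6.0000e-02  2.7100e+00  5.7235e+02  1.3054e+02  1.3826e+02
  3.0000e-02 -1.5000e-01 -1.0000e-02] -178.2671061348726
s [[317, 176, 11, 14, 129], [277, 193, 11, 28, 210]]
[[286.1, 221.7], [283.9, 201.3]]
[[274.6, 212.5], [272.1, 192.4]]
w [[297, 213, 42, 118, 4336], [19, 220, 62, 12, 450], [13, 223, 7, 11, 34], [55, 241, 40, 36, 738], [47, 284, 77, 56, 2393]]
[[319.6, 209.1], [320.2, 245.7]]
[[317.5, 271.0], [317.3, 327.3]]
```

Emit:
{"fn": "carry_out", "kwargs": {
  "targets": [
    {"dp":[0,0,1],"yaw":0},
    {"dp":[0,0,2],"yaw":0},
    {"dp":[0,0,3],"yaw":0},
    {"dp":[0,0,3],"yaw":0},
    {"dp":[0,0,3],"yaw":0},
    {"dp":[0,0,3],"yaw":0}
  ]
}}

```text
clock: 19.88
eef_pos: [572.2, 130.5, 135.2]
tcp_rot: [-3.142, -0.0, -3.111]
contact_force: [0.8, 0.1, 3.1]
opening: 0.207
grasp_force: 59.2
```

```bash
python3 f.py
```

```text
20.125 [ 8.0000e-01  6.3000e-01  2.5100e+00  5.7223e+02  1.3050e+02  1.3520e+02
  1.0000e-01 -1.7000e-01  0.0000e+00] -178.27100910192564
```

Emit:
{"fn": "carry_out", "kwargs": {
  "targets": [
    {"dp":[0,0,1],"yaw":0},
    {"dp":[0,0,2],"yaw":0},
    {"dp":[0,0,3],"yaw":0},
    {"dp":[0,0,4],"yaw":0},
    {"dp":[0,0,4],"yaw":0},
    {"dp":[0,0,4],"yaw":0}
  ]
}}

```text
clock: 20.88
eef_pos: [572.3, 130.6, 131.3]
tcp_rot: [3.142, 0.0, -3.111]
contact_force: [1.4, 0.0, 3.9]
opening: 0.199
grasp_force: 59.5
```

```bash
python3 f.py; python3 - <<'E'
from h import *
r0=cv2.imread("pics/s6.png")
b=r.grab_frame("wrist");C=cam("wrist");s=r.sense()
cv2.imwrite("pics/w7.png",b[:,:,::-1])
print(proj(C,[560,125.5,85]),proj(C,[560,137,85]),proj(C,[550,125.5,85]))
g=cv2.cvtColor(b,cv2.COLOR_RGB2GRAY).astype(int)
for x in(551,555):
  u=proj(C,[x,130.5,85]).round().astype(int);print(x,u,g[u[1],u[0]-18:u[0]+22].tolist())
  print([onz(C,(v,u[1]),85)[1].round(1) for v in(u[0]-18,u[0]+22)])
E
```

```text
21.125 [ 4.8000e-01  5.9000e-01  4.0600e+00  5.7233e+02  1.3054e+02  1.3132e+02
  1.6000e-01 -8.0000e-02 -0.0000e+00] -178.2704037751427
[311.57488471 213.35582425] [328.67854808 213.85461429] [311.93975912 199.01847799]
551 [319 201] [67, 68, 67, 68, 70, 70, 65, 66, 59, 43, 60, 82, 71, 50, 48, 47, 47, 49, 47, 46, 49, 48, 45, 38, 26, 33, 36, 58, 106, 135, 138, 138, 138, 137, 138, 137, 139, 141, 126, 84]
[np.float64(118.3), np.float64(144.8)]
555 [319 206] [101, 103, 100, 101, 103, 99, 88, 63, 49, 39, 42, 50, 48, 49, 47, 48, 47, 46, 48, 48, 48, 47, 48, 50, 51, 42, 37, 60, 110, 136, 141, 131, 113, 115, 104, 84, 87, 89, 85, 68]
[np.float64(118.3), np.float64(145.0)]
```

Emit:
{"fn": "carry_out", "kwargs": {
  "targets": [
    {"dp":[0,0,1],"yaw":0},
    {"dp":[0,0,2],"yaw":0},
    {"dp":[0,0,3],"yaw":0},
    {"dp":[0,0,3.5],"yaw":0},
    {"dp":[0,0,3.5],"yaw":0},
    {"dp":[0,0,3.5],"yaw":0},
    {"dp":[0,0,3.5],"yaw":0}
  ]
}}

```text
clock: 22.05
eef_pos: [572.3, 130.6, 127.9]
tcp_rot: [3.141, 0.0, -3.111]
contact_force: [-0.3, 0.8, 6.2]
opening: 0.199
grasp_force: 59.6
```

```bash
python3 f.py; python3 f.py; python3 - <<'E'
from h import *
b=r.grab_frame("wrist");C=cam("wrist");g=cv2.cvtColor(b,cv2.COLOR_RGB2GRAY).astype(int)
for x in(551,555):
  u=proj(C,[x,130.5,85]).round().astype(int);print(x,u,g[u[1],u[0]-18:u[0]+22].tolist())
  print([onz(C,(v,u[1]),85)[1].round(1) for v in(u[0]-18,u[0]+22)])
E
```

```text
22.3 [ 5.0000e-01  7.6000e-01  5.3200e+00  5.7234e+02  1.3057e+02  1.2791e+02
  1.5000e-01 -1.0000e-02  3.0000e-02] -178.2708161525655
22.55 [ 5.9000e-01  8.2000e-01  5.5400e+00  5.7235e+02  1.3056e+02  1.2791e+02
  1.7000e-01 -4.0000e-02  0.0000e+00] -178.27119262551847
551 [319 202] [68, 68, 69, 70, 70, 70, 66, 62, 49, 49, 69, 79, 65, 49, 47, 48, 49, 46, 47, 46, 46, 46, 47, 41, 34, 29, 36, 61, 87, 109, 130, 138, 137, 138, 135, 135, 137, 137, 137, 121]
[np.float64(118.5), np.float64(144.6)]
555 [319 208] [119, 118, 118, 120, 120, 110, 82, 59, 45, 41, 50, 50, 47, 47, 46, 47, 45, 47, 46, 48, 47, 46, 48, 49, 50, 51, 43, 60, 65, 61, 77, 82, 83, 86, 85, 85, 85, 86, 88, 84]
[np.float64(118.6), np.float64(144.8)]
```

```bash
python3 -c "
from rig import r
print(r.sign_off())"
```

```text
the job is handed in; nothing more can be done
None
```

The job is handed in: the post is turned to its stop, and the gauge is upright in the gap, still gripped, under about 6.6 N of downward push with the plate about 2 mm back (no verdict was returned).

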